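Centre the jar on the counting scale's pan

TASK

The little glass jar of fittings is standing off to one side on the small round pan of the counting scale, so the scale reads wrong. With light taps of the fingertips, low on its side, nudge it along the pan until it stands upright in the middle, no more than 6 mm off centre, then draw back. Do not pinch, lift, shove hard or topple the jar, and leave everything else where it stands.

Things in the scene. Friction and masses are not known exactly. Their poses are not given: they have to be found in the camera images.
- jar: Loose closed glass jar, brass bits inside, 72 mm tall, 175-350 g. Wobbly: foot 40 mm across (0-9 mm height), straight belly 54 mm across (13-50 mm), dark lid 50 mm across (56-72 mm). Pushed lower than 25 mm above its foot it slides, higher it may tip. A slow push of 1-3 N slides it; over 12 N is too hard. Origin: centre of its underside; z up its axis
- pan_mid (a point): Centre of the top face of the scale's pan: a flat bare metal disc, 84 mm across and 8 mm thick, no rim, fixed to the scale. The top face is 58 mm above the work surface. The jar must stand with its axis over this point
- scale: Counting scale, fixed: a flat grey box 180 mm (x, deep) by 160 mm (y, wide) by 38 mm tall with a black display panel along its -x edge (up to 53 mm tall); the pan stands above its centre on a 32 mm thick stem. Origin: centre of the underside
- mug: Bystander: white ceramic mug, 80 mm across, 90 mm tall, handle on its +y side; origin centre of underside
- cone: Bystander: black plastic cone, 100 mm tall, 84 mm across the foot; origin centre of underside
- collar_a: Bystander: chrome collar (ring) lying flat, 70 mm across, 29 mm bore, 30 mm tall; origin centre of underside
- collar_b: Bystander: chrome collar (ring) lying flat, the same as the other; origin centre of underside
- can: Bystander: plain metal can, 66 mm across, 85 mm tall; origin centre of underside
- dumbbell: Bystander: yellow vinyl dumbbell with hexagonal heads lying along its x axis, 150 mm long, 60 mm tall, 900 g; origin underneath its middle
Mind the look-alikes: they are no part of the job. Leave any green look-alike of the jar alone.

How it is judged (in metres and radians):
At the end, for the whole second after the job is handed in: The jar stands upright (within 0.05 rad) and still on the pan, its axis within 6 mm of the pan's centre, and the robot touches nothing (horizontal distance between jar and pan_mid below 0.006 m and angle between jar's own z axis and vertical below 0.05 rad and z of jar in the frame of pan_mid between -0.003 and 0.003 m and linear speed of jar below 0.01 m/s).
It fails at once if the jar is tipped by more than 0.3 rad or falls (angle between jar's own z axis and vertical above 0.3 rad).
It fails at once if the jar drops off the pan (z of jar in the frame of pan_mid below -0.01 m).
It fails at once if the jar is lifted (z of jar in the frame of pan_mid above 0.01 m or (z of jar in the frame of pan_mid above 0.004 m and angle between jar's own z axis and vertical below 0.1 rad)).
It fails at once if the jar is pinched or pushed harder than 12 N (contact force between jar and the arm above 12 N or contact force between jar and the fingers above 12 N).
It fails at once if a bystander is moved by more than 15 mm (distance of any of mug, cone, collar_a, collar_b, can, dumbbell from where it was at the start of the episode above 0.015 m).
It also fails if it takes over 40 s, if anything falls off the work surface, if the arm or the gripper's body presses on something with over 40 N, if the wrist force passes 120 N, or if a joint passes its speed limit or range.

ROBOT

A 7-joint arm with a two-finger parallel gripper is mounted at the origin on the work surface. World frame = base frame: x ahead of the robot, y to its left, z up, the work surface at z = 0. Lengths are in m, angles in degrees, forces in N, time in s.
With the tool pointing down it reaches from about 0.425 to 0.875 m from the base axis. Payload 4.7 kg.
Tool frame: the origin (TCP) lies at the very end of the fingers, on their centre line; the grasp point (between the pads) lies 19 mm behind it; z points along the fingers, y is the direction in which the jaws open and shut (so a half turn about z gives the same grasp; the last joint's range is limited). The gripper opens to 87 mm and grips with 3 to 60 N. Pads are 19 mm wide; open, the fingers measure 117 mm over their backs; the gripper's body (75 mm by 190 mm) begins 51 mm behind the grasp point.
Start: joints at [-71.328, 18.392, -4.016, 83.108, 1.295, 78.541, -3.26], TCP at [0.199, 0.619, 0.223] pointing down, gripper open.
Joint ranges: [-163.93, 163.93], [-17.29, 119.83], [-79.2, 71.16], [3.27, 140.29], [-89.18, 269.18], [5.43, 117.66], [-154.24, 154.24]. Speed limits (degrees/s): [147.25, 147.25, 180, 180, 180, 180, 180].

INTERFACE

Orientations are given as [roll, pitch, yaw] about the fixed x, y, z axes, in that order (R = Rz(yaw) Ry(pitch) Rx(roll)).
In Python, from cell import sensors, imaging, ticket gives the robot as it stands.
- The arm moves only by the tool carry_out, never from a script. Its argument "plan" is a list of rows, each an object of numbers: "fingers": the closure, from -1 (fully open) to 1 (shut); "dx", "dy", "dz": the shift along the tool's x, y, z normalised to -1 to 1, where 1 is 0.03 m; "rx", "ry", "rz": the turn, a rotation vector about the tool's x, y, z normalised to -1 to 1, where 1 is 10 degrees. A call has 1 to 12 rows; each row shifts and turns the commanded pose from where the row before left it, along the tool's axes as they then stand; what a row does not reach is not made up. A row lasts 1/8 s, in which the tool goes at most 62.5 mm and 10.7 degrees, less where a joint would pass 70% of its speed; a pose out of reach is approached as far as the arm can. A call with a number of a shift or a turn outside -1 to 1 is refused whole. A call with a gripper value outside its range is refused whole. The fingers move at their own pace and stop on an object; "force" is the grip in N (left out, the last holds). Time passes only in rows, so rows that do not move let the fingers close. It gives the time, the measured TCP pose, the force and the opening at its end, in the units of the state.
- sensors.get_obs(): the state, without advancing time (a new reading comes with each control period).
- imaging.read_camera(name): name is "scene" or "top"; returns a dict with "color" (420x560x3 uint8, red, green, blue), "mtx" (3x3 intrinsics, pixels), "dist_coeffs" ([k1, k2, p1, p2, k3] as OpenCV has them; the pictures are not rectified), "extrinsics" (4x4, takes a point from world to camera coordinates). Camera axes: x right, y down, z forward; pixel columns grow to the right and rows downward; lengths in m; the calibration is good to about 2 mm. A picture is of the moment at which its call begins. There is no depth.
- ticket.sign_off(): hands the job in, once; it reports no verdict.
The state is a dict: "time_s": time; "qpos": joint angles; "joint_velocities": joint speeds; "effort": joint torques, N m; "tool_pos": TCP position; "tool_rot": TCP orientation; "force": force on the tool from outside, world axes, zero at the start; "wrist_torque": the same for the moment, N m; "grip_width": finger opening in m.
Only numpy, scipy, OpenCV 4.12 (cv2) and the standard library are available. Lean on these libraries where they do the work, as an engineer would, in place of code of your own. Each camera call takes 0.05 s, during which the arm holds its last target.

## Working session

There is one attempt and no reset: what is moved stays moved. The work goes in short steps, Python scripts to look and compute and a tool call to move; the robot and the scene stay as the last step left them, time stands still between calls to the robot, and variables do not carry over. Pictures are saved under pics/ and viewed, and the job is handed in when it is done.

Besides the shell and the picture viewer there is one more tool, called after ">>>" by a JSON object that holds its "op" and its "data". carry_out: Moves the arm, as the interface text tells. Scaled input: -1 to 1 covers 0.03 m each way for a shift and 10 degrees each way for a turn. Its arguments: {"type":"object","properties":{"plan":{"type":"array"},"force":{"type":"number"}},"required":["plan"]}

```bash
mkdir -p pics; ls
cat > h.py <<'E'
import numpy as np, cv2
from cell import sensors, imaging, ticket
def ray(c,u,v):
    p=cv2.undistortPoints(np.array([[[u,v]]],float),np.array(c["mtx"]),np.array(c["dist_coeffs"]))[0,0]
    E=np.array(c["extrinsics"]);R=E[:3,:3];t=E[:3,3]
    return -R.T@t, R.T@np.array([p[0],p[1],1.])
def onz(c,u,v,z):
    o,d=ray(c,u,v);return o+d*(z-o[2])/d[2]
def proj(c,P):
    E=np.array(c["extrinsics"]);r,_=cv2.Rodrigues(E[:3,:3])
    return cv2.projectPoints(np.array(P,float).reshape(-1,3),r,E[:3,3],np.array(c["mtx"]),np.array(c["dist_coeffs"]))[0][:,0]
E
python3 - <<'E'
from h import *
for n in("scene","top"):
    c=imaging.read_camera(n);cv2.imwrite(f"pics/{n}0.png",c["color"][:,:,::-1]);print(n,ray(c,280,210),c["mtx"])
print(sensors.get_obs())
E
```

```text
pics
scene (array([ 1.49787204, -0.60530428,  1.26604514]), array([-0.57990475,  0.34008533, -0.74044136])) [[533.41655327   0.         273.2827249 ]
 [  0.         533.41655327 213.47220911]
 [  0.           0.           1.        ]]
top (array([ 0.27245622, -0.10345997,  1.38408636]), array([ 0.20152855,  0.01216724, -0.97945946])) [[456.55559971   0.         275.52347461]
 [  0.         456.55559971 211.16270494]
 [  0.           0.           1.        ]]
{'time_s': 0.1, 'qpos': array([-71.32769488,  18.43549964,  -4.01503324,  83.16703759,
         1.29435637,  78.54059313,  -3.2617312 ]), 'joint_velocities': array([ 0.07020213, -0.09244743, -0.02314846, -0.11369233,  0.01458522,
       -0.02543454, -0.07803653]), 'effort': array([-1.72221467e-04, -4.92571449e+01, -4.06008130e-01, -3.13396990e+01,
       -6.41762861e-02,  3.94692470e-02,  8.07478978e-05]), 'tool_pos': array([0.19929661, 0.61818118, 0.22157068]), 'tool_rot': array([-1.79902062e+02,  4.92197014e-03,  1.62134942e+02]), 'force': array([ 0.09173356,  0.06548669, -1.02829003]), 'wrist_torque': array([-0.00293881, -0.00549833, -0.00703492]), 'grip_width': 0.08714897558580677}
```

View pics/scene0.png

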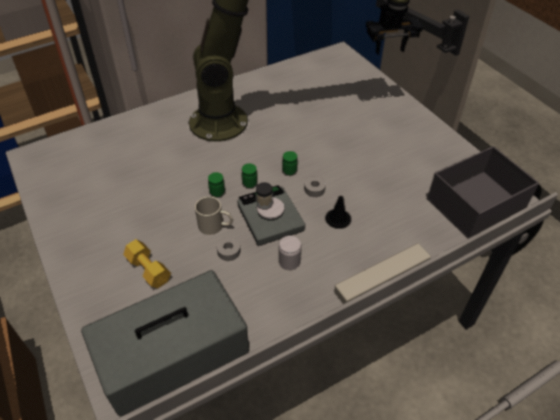

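View pics/top0.png

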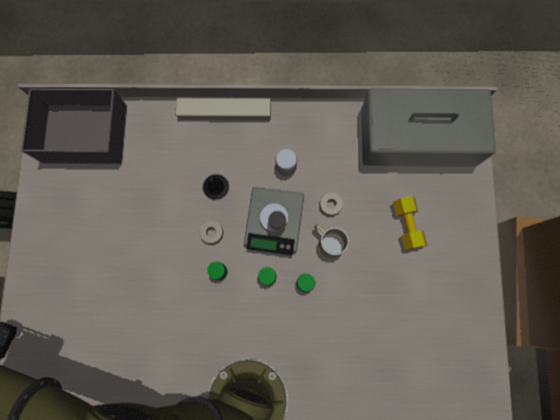

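The scene view shows the jar with its dark lid at about (265,193), standing on the pan at about (271,208). In the top view the pan is at (274,217) and the lid at (277,221). Three green look-alikes stand on the -x side of the scale. I'll zoom in next.

Run:
```python
from h import *
t=imaging.read_camera("top")["color"][180:260,235:310,::-1]
s=imaging.read_camera("scene")["color"][170:250,230:310,::-1]
f=lambda a:cv2.resize(a,(400,560 if 0 else 400),interpolation=cv2.INTER_CUBIC)
cv2.imwrite("pics/z0.png",cv2.convertScaleAbs(np.hstack([cv2.resize(t,(375,400),interpolation=cv2.INTER_CUBIC),f(s)]),alpha=1.5))
```

```text
(no output)
```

View pics/z0.png

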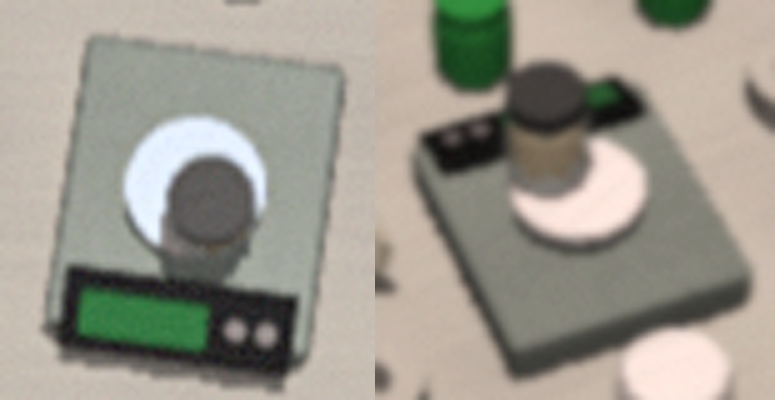

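```bash
cat >> h.py <<'E'
def grab(n,k=4):
    cs=[imaging.read_camera(n) for _ in range(k)]
    c=dict(cs[0]);c["f"]=np.mean([x["color"].astype(float) for x in cs],0);return c
def up(c,x0,y0,x1,y1,s=8):
    return cv2.resize(c["f"][y0:y1,x0:x1].astype(np.float32),None,fx=s,fy=s,interpolation=cv2.INTER_CUBIC)
def biggest(m):
    cn,_=cv2.findContours(m.astype(np.uint8),cv2.RETR_EXTERNAL,cv2.CHAIN_APPROX_NONE)
    return max(cn,key=cv2.contourArea)[:,0].astype(float)
def fitcirc(P,r=None,it=4):
    from scipy.optimize import least_squares
    x0=[*P.mean(0)] if r else [*P.mean(0),.04]
    f=lambda x:np.hypot(P[:,0]-x[0],P[:,1]-x[1])-(r if r else x[2])
    s=least_squares(f,x0,loss="soft_l1",f_scale=.001);return s.x,np.sqrt(np.mean(s.fun**2))
E
python3 - <<'E'
from h import *
for n,b in(("top",(235,180,310,260)),("scene",(230,170,310,250))):
    c=grab(n);u=up(c,*b);np.save(n+"u.npy",u)
    for y,x in ([(186,150),(120+5,200),(197,210),(100,200),(235,190),(255,210)] if n=="top" else [(190,630-375),(100,170),(150,170),(180,170),(250,300)]):
        print(n,x,y,u[int(y*1.6),int(x*1.6)].round())
E
```

```text
top 150 186 [153. 160. 172.]
top 200 125 [153. 162. 174.]
top 210 197 [63. 60. 60.]
top 200 100 [102. 105.  99.]
top 190 235 [52. 50. 48.]
top 210 255 [63. 62. 57.]
scene 255 190 [170. 155. 149.]
scene 170 100 [45. 42. 40.]
scene 170 150 [82. 73. 60.]
scene 170 180 [82. 77. 71.]
scene 300 250 [87. 87. 80.]
```

```bash
cat >> h.py <<'E'
def panfit(c,b,thr,s=8):
    u=up(c,*b,s);m=(u[:,:,2]>thr)
    C=biggest(m);px=(C+.5)/s-.5+np.array(b[:2])
    W=np.array([onz(c,*p,.058)[:2] for p in px])
    h=cv2.convexHull(W.astype(np.float32))[:,0].astype(float)
    x,_=fitcirc(h,.042)
    for _ in range(6):
        d=np.hypot(*(W-x).T)-.042
        k=abs(d)<.002
        x,e=fitcirc(W[k],.042)
    xf,ef=fitcirc(W[k])
    return x,e,k.sum(),xf,px,W,k
E
python3 - <<'E'
from h import *
c=grab("top");b=(255,195,294,240)
x,e,n,xf,px,W,k=panfit(c,b,137);print("pan",x,e,n,len(W),xf)
# lid edge: contour pts well inside the pan circle
d=np.hypot(*(W-x).T)
L=np.array([onz(c,*p,.130)[:2] for p in px[d<.037]])
l,e=fitcirc(L,.025);print("lid top",l,e,len(L),fitcirc(L),np.hypot(*(L-l).T)[::20].round(4))
s=grab("scene");b=(250,180,294,224)
x2,e,n,xf,px,W,k=panfit(s,b,118);print("pan scene",x2,e,n,len(W),xf)
u=up(s,245,175,290,220);v=u.mean(2)
cv2.imwrite("pics/s1.png",cv2.convertScaleAbs(u[:,:,::-1],alpha=1.5))
np.set_printoptions(linewidth=250);print(s["f"][178:216,250:282].mean(2).astype(int))
E
```

```text
pan [ 0.5240952  -0.06864594] 0.0007806226486448154 444 737 [ 0.52491867 -0.06848409  0.04116748]
lid top [ 0.50480297 -0.07840175] 0.0029092810904575266 271 (array([ 0.5023961 , -0.07863761,  0.02696532]), np.float64(0.0019404610516943095)) [0.0359 0.032  0.0276 0.0253 0.0246 0.0248 0.0248 0.0251 0.0251 0.0256
 0.0254 0.0255 0.026  0.0262]
pan scene [ 0.52339832 -0.0701721 ] 0.0008129622572496937 323 536 [ 0.52466326 -0.06957615  0.04086637]
[[ 35  33  31 ... 124 123 123]
 [ 31  30  29 ... 123 123 122]
 [ 30  30  28 ... 123 123 122]
 ...
 [ 88  88  87 ... 150 134 108]
 [ 87  87  87 ... 130 109  80]
 [ 88  87  87 ...  96  77  62]]
```

View pics/s1.png

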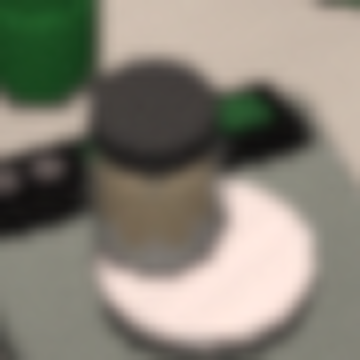

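Run:
```python
from h import *
s=grab("scene",1);print("lid scene",onz(s,263.94,187.56,.130))
c=grab("top");b=(255,195,294,240)
x,e,n,xf,px,W,k=panfit(c,b,137);d=np.hypot(*(W-x).T)
L=np.array([onz(c,*p,.130)[:2] for p in px[d<.037]]);l,_=fitcirc(L,.025)
for _ in range(5):
    l,e=fitcirc(L[np.hypot(*(L-l).T)<.0265],.025)
print("lid top",l,e,"pan",x,"need",x-l,np.hypot(*(x-l)),np.degrees(np.arctan2(*(x-l)[::-1])))
# scale yaw & neighbours
for nm,(u,v,z) in dict(mug=(333,242,.09),collarR=(331,204,.03),collarL=(211,233,.03),can=(286,159,.085),g1=(217,270,.07),g2=(267,276,.07),g3=(306,283,.07),panelL=(247,243,.053),panelR=(294,251,.053)).items(): print(nm,onz(c,u,v,z).round(3))
```

```text
lid scene [ 0.50575945 -0.07960424  0.13      ]
lid top [ 0.50501271 -0.07886697] 0.0004959730208610097 pan [ 0.52409842 -0.06865692] need [0.01908571 0.01021005] 0.0216450738037356 28.144897855738083
mug [ 0.447 -0.24   0.09 ]
collarR [ 0.571 -0.241  0.03 ]
collarL [0.478 0.12  0.03 ]
can [ 0.695 -0.103  0.085]
g1 [0.365 0.091 0.07 ]
g2 [ 0.35  -0.053  0.07 ]
g3 [ 0.332 -0.164  0.07 ]
panelL [0.446 0.009 0.053]
panelR [ 0.425 -0.129  0.053]
```

Measured so far:
- The pan centre is at (0.524, -0.069) and the jar at (0.505, -0.079). The two views agree to within about 1.5 mm.
- The jar needs to move 21–22 mm, heading 28°.

I'll push with the backs of the closed fingers, with tool y along 28° (yaw 118).

>>> {"op": "carry_out", "data": {"plan": [{"rz":0.88,"fingers":1},{"rz":0.88,"fingers":1},{"rz":0.88,"fingers":1},{"rz":0.88,"fingers":1},{"rz":0.88,"fingers":1},{"dx":-0.95,"fingers":1},{"dx":-0.95,"fingers":1},{"dx":-0.95,"fingers":1},{"dx":-0.95,"fingers":1},{"dx":-0.95,"fingers":1},{"dx":-0.95,"fingers":1},{"dx":-0.95,"fingers":1}], "force": 5}}

```text
validation failed for argument at $.pl...
```

>>> {"op": "carry_out", "data": {"plan": [{"dx":0,"dy":0,"dz":0,"rx":0,"ry":0,"rz":0.88,"fingers":1},{"dx":0,"dy":0,"dz":0,"rx":0,"ry":0,"rz":0.88,"fingers":1},{"dx":0,"dy":0,"dz":0,"rx":0,"ry":0,"rz":0.88,"fingers":1},{"dx":0,"dy":0,"dz":0,"rx":0,"ry":0,"rz":0.88,"fingers":1},{"dx":0,"dy":0,"dz":0,"rx":0,"ry":0,"rz":0.88,"fingers":1}], "force": 5}}

```text
time_s: 1.88
tool_pos: [0.1994, 0.6187, 0.2226]
tool_rot: [180.0, -0.0, 117.8]
force: [-1.0, 0.3, -0.0]
grip_width: 0.0452
```

>>> {"op": "carry_out", "data": {"plan": [{"dx":-0.95,"dy":0,"dz":0,"rx":0,"ry":0,"rz":0,"fingers":1},{"dx":-0.95,"dy":0,"dz":0,"rx":0,"ry":0,"rz":0,"fingers":1},{"dx":-0.95,"dy":0,"dz":0,"rx":0,"ry":0,"rz":0,"fingers":1},{"dx":-0.95,"dy":0,"dz":0,"rx":0,"ry":0,"rz":0,"fingers":1},{"dx":-0.95,"dy":0,"dz":0,"rx":0,"ry":0,"rz":0,"fingers":1},{"dx":-0.95,"dy":0,"dz":0,"rx":0,"ry":0,"rz":0,"fingers":1},{"dx":-0.95,"dy":0,"dz":0,"rx":0,"ry":0,"rz":0,"fingers":1},{"dx":-0.95,"dy":0,"dz":0,"rx":0,"ry":0,"rz":0,"fingers":1},{"dx":-0.95,"dy":0,"dz":0,"rx":0,"ry":0,"rz":0,"fingers":1},{"dx":-0.95,"dy":0,"dz":0,"rx":0,"ry":0,"rz":0,"fingers":1},{"dx":-0.95,"dy":0,"dz":0,"rx":0,"ry":0,"rz":0,"fingers":1},{"dx":-0.95,"dy":0,"dz":0,"rx":0,"ry":0,"rz":0,"fingers":1}]}}

```text
time_s: 3.38
tool_pos: [0.3611, 0.3163, 0.2228]
tool_rot: [180.0, -0.0, 118.1]
force: [0.0, -0.9, 1.1]
grip_width: 0.0006
```

>>> {"op": "carry_out", "data": {"plan": [{"dx":-0.95,"dy":0,"dz":0,"rx":0,"ry":0,"rz":0,"fingers":1},{"dx":-0.95,"dy":0,"dz":0,"rx":0,"ry":0,"rz":0,"fingers":1},{"dx":-0.95,"dy":0,"dz":0,"rx":0,"ry":0,"rz":0,"fingers":1},{"dx":-0.95,"dy":0,"dz":0,"rx":0,"ry":0,"rz":0,"fingers":1},{"dx":-0.95,"dy":0,"dz":0,"rx":0,"ry":0,"rz":0,"fingers":1},{"dx":-0.91,"dy":-0.4,"dz":0,"rx":0,"ry":0,"rz":0,"fingers":1},{"dx":-0.91,"dy":-0.4,"dz":0,"rx":0,"ry":0,"rz":0,"fingers":1},{"dx":-0.91,"dy":-0.4,"dz":0,"rx":0,"ry":0,"rz":0,"fingers":1},{"dx":-0.91,"dy":-0.4,"dz":0,"rx":0,"ry":0,"rz":0,"fingers":1},{"dx":-0.91,"dy":-0.4,"dz":0,"rx":0,"ry":0,"rz":0,"fingers":1},{"dx":-0.91,"dy":-0.4,"dz":0,"rx":0,"ry":0,"rz":0,"fingers":1},{"dx":-0.91,"dy":-0.4,"dz":0,"rx":0,"ry":0,"rz":0,"fingers":1}]}}

```text
time_s: 4.88
tool_pos: [0.444, -0.0177, 0.2228]
tool_rot: [179.9, -0.0, 118.1]
force: [0.1, 0.5, -0.2]
grip_width: 0.0009
```

>>> {"op": "carry_out", "data": {"plan": [{"dx":-0.91,"dy":-0.4,"dz":0,"rx":0,"ry":0,"rz":0,"fingers":1},{"dx":-0.91,"dy":-0.4,"dz":0,"rx":0,"ry":0,"rz":0,"fingers":1},{"dx":-0.91,"dy":-0.4,"dz":0,"rx":0,"ry":0,"rz":0,"fingers":1},{"dx":0,"dy":0,"dz":0,"rx":-0.6,"ry":0,"rz":0,"fingers":1},{"dx":0,"dy":0,"dz":0,"rx":0,"ry":0,"rz":0,"fingers":1},{"dx":0,"dy":0,"dz":0,"rx":0,"ry":0,"rz":0,"fingers":1}]}}

```text
time_s: 5.62
tool_pos: [0.4511, -0.1053, 0.2229]
tool_rot: [174.0, -0.0, 118.2]
force: [-0.1, -0.1, 0.5]
grip_width: 0.0008
```

Run:
```python
from h import *
from scipy.spatial.transform import Rotation as R
o=sensors.get_obs();print(o["tool_pos"],o["qpos"].round(1),o["force"])
M=R.from_euler("xyz",o["tool_rot"],degrees=True).as_matrix();print(M.round(3))
d=np.array([.452,-.107,.12])-o["tool_pos"];print("to pre, units",(M.T@d/.03).round(2))
for n in("scene",):
    c=imaging.read_camera(n);cv2.imwrite("pics/s2.png",cv2.resize(c["color"][120:270,180:380,::-1],None,fx=3,fy=3))
```

```text
[ 0.45105348 -0.10525948  0.22290234] [-36.6 -14.   43.4 113.1   6.5  72.3  32.8] [-0.08147649 -0.07982264  0.49972838]
[[-0.473  0.876  0.092]
 [ 0.881  0.47   0.05 ]
 [ 0.     0.105 -0.995]]
to pre, units [-0.07 -0.36  3.41]
```

View pics/s2.png

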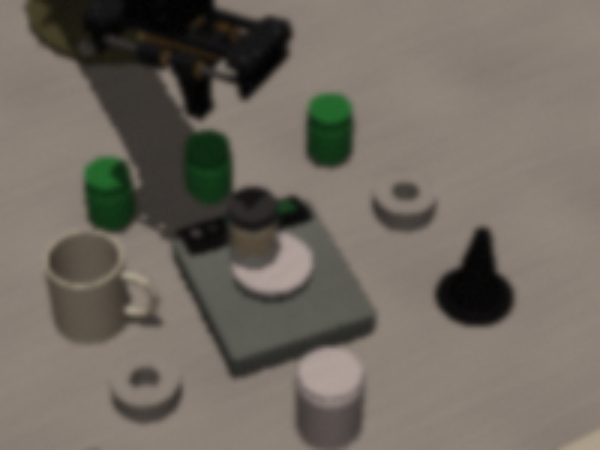

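The picture shows the fingers above and behind the jar, at about (200,100) in the crop. Nothing has moved. Descending.

>>> {"op": "carry_out", "data": {"plan": [{"dx":0,"dy":-0.08,"dz":0.85,"rx":0,"ry":0,"rz":0,"fingers":1},{"dx":0,"dy":-0.08,"dz":0.85,"rx":0,"ry":0,"rz":0,"fingers":1},{"dx":0,"dy":-0.1,"dz":0.85,"rx":0,"ry":0,"rz":0,"fingers":1},{"dx":0,"dy":-0.1,"dz":0.85,"rx":0,"ry":0,"rz":0,"fingers":1},{"dx":0,"dy":0,"dz":0,"rx":0,"ry":0,"rz":0,"fingers":1}]}}

```text
time_s: 6.3
tool_pos: [0.4495, -0.1052, 0.1184]
tool_rot: [174.3, -0.0, 118.2]
force: [0.5, 0.2, 0.2]
grip_width: 0.0009
```

```bash
cat > st.py <<'E'
from h import *
from scipy.spatial.transform import Rotation as R
import sys
o=sensors.get_obs();print(o["time_s"],o["tool_pos"].round(4),o["qpos"].round(1),o["force"].round(2))
M=R.from_euler("xyz",o["tool_rot"],degrees=True).as_matrix()
j=np.array([float(sys.argv[1]),float(sys.argv[2])]);p=np.array([.5241,-.0687])
u=(p-j)/np.hypot(*(p-j));g=float(sys.argv[3]);z=float(sys.argv[4])
t=np.r_[j-g*u,z];print("target",t.round(4),"units",(M.T@(t-o["tool_pos"])/.03).round(2),"dir",np.degrees(np.arctan2(u[1],u[0])))
E
python3 st.py .505 -.079 .060 .073
```

```text
6.3 [ 0.4495 -0.1052  0.1184] [-37.5  -7.   48.4 121.1   1.9  59.2  38.2] [0.46 0.21 0.23]
target [ 0.4522 -0.1075  0.073 ] units [-0.11 -0.11  1.51] dir 28.336520917112068
```

>>> {"op": "carry_out", "data": {"plan": [{"dx":-0.05,"dy":-0.05,"dz":0.75,"rx":0,"ry":0,"rz":0,"fingers":1},{"dx":-0.05,"dy":-0.05,"dz":0.75,"rx":0,"ry":0,"rz":0,"fingers":1},{"dx":0,"dy":0,"dz":0,"rx":0,"ry":0,"rz":0,"fingers":1},{"dx":0,"dy":0,"dz":0,"rx":0,"ry":0,"rz":0,"fingers":1}]}}

```text
time_s: 6.8
tool_pos: [0.4548, -0.1077, 0.0762]
tool_rot: [173.9, 0.1, 118.2]
force: [-1.0, 0.2, 0.5]
grip_width: 0.0006
```

```bash
python3 st.py .505 -.079 .050 .073;python3 - <<'E'
from h import *
c=imaging.read_camera("scene");cv2.imwrite("pics/s3.png",cv2.convertScaleAbs(cv2.resize(c["color"][150:250,210:310,::-1],None,fx=6,fy=6,interpolation=cv2.INTER_CUBIC),alpha=1.5))
E
```

```text
6.8 [ 0.4548 -0.1077  0.0762] [-37.8  -1.5  51.2 123.3  -3.5  53.2  43.6] [-1.04  0.22  0.48]
target [ 0.461  -0.1027  0.073 ] units [0.05 0.25 0.13] dir 28.336520917112068
```

View pics/s3.png

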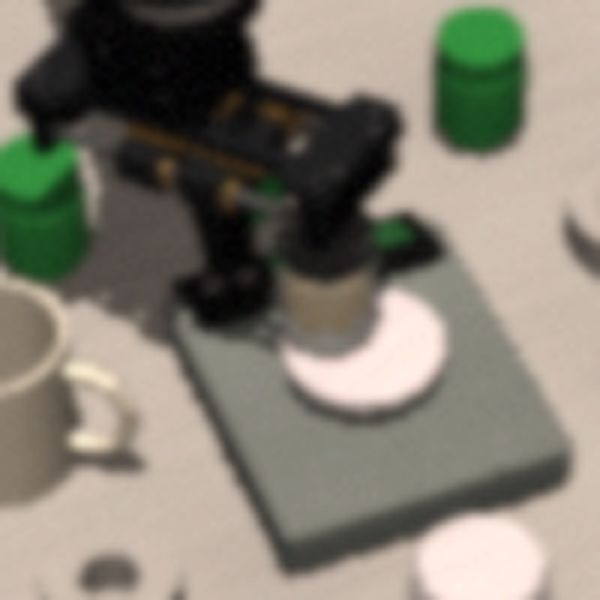

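The picture shows the closed fingers at about (240,260), behind the jar at (325,290), and clear of it. Advancing slowly.

>>> {"op": "carry_out", "data": {"plan": [{"dx":0.03,"dy":0.08,"dz":0.08,"rx":0,"ry":0,"rz":0,"fingers":1},{"dx":0.02,"dy":0.09,"dz":0.05,"rx":0,"ry":0,"rz":0,"fingers":1},{"dx":0,"dy":0.1,"dz":0,"rx":0,"ry":0,"rz":0,"fingers":1},{"dx":0,"dy":0.1,"dz":0,"rx":0,"ry":0,"rz":0,"fingers":1},{"dx":0,"dy":0,"dz":0,"rx":0,"ry":0,"rz":0,"fingers":1}]}}

```text
time_s: 7.48
tool_pos: [0.4633, -0.101, 0.0723]
tool_rot: [174.0, 0.0, 118.1]
force: [0.0, 1.2, 0.2]
grip_width: 0.0006
```

```bash
python3 st.py .505 -.079 .042 .073;python3 - <<'E'
from h import *
c=imaging.read_camera("scene");cv2.imwrite("pics/s4.png",cv2.convertScaleAbs(cv2.resize(c["color"][175:235,230:305,::-1],None,fx=10,fy=10,interpolation=cv2.INTER_CUBIC),alpha=1.5))
E
```

```text
7.475 [ 0.4633 -0.101   0.0723] [-38.2   0.4  51.1 122.6  -5.3  52.7  44.2] [0.02 1.21 0.16]
target [ 0.468  -0.0989  0.073 ] units [-0.01  0.17 -0.01] dir 28.336520917112068
```

View pics/s4.png

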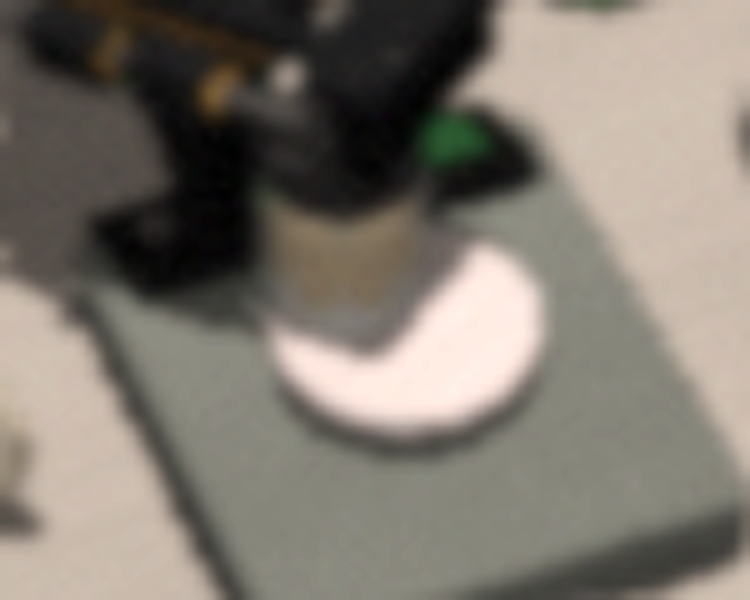

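>>> {"op": "carry_out", "data": {"plan": [{"dx":0,"dy":0.1,"dz":0,"rx":0,"ry":0,"rz":0,"fingers":1},{"dx":0,"dy":0.1,"dz":0,"rx":0,"ry":0,"rz":0,"fingers":1},{"dx":0,"dy":0.08,"dz":0,"rx":0,"ry":0,"rz":0,"fingers":1},{"dx":0,"dy":0,"dz":0,"rx":0,"ry":0,"rz":0,"fingers":1}]}}

```text
time_s: 8.02
tool_pos: [0.4707, -0.097, 0.0731]
tool_rot: [174.0, 0.0, 118.2]
force: [-0.8, 0.0, 0.4]
grip_width: 0.0003
```

```bash
python3 st.py .505 -.079 .042 .073;python3 - <<'E'
from h import *
c=imaging.read_camera("scene");cv2.imwrite("pics/s5.png",cv2.convertScaleAbs(cv2.resize(c["color"][175:235,230:305,::-1],None,fx=10,fy=10,interpolation=cv2.INTER_CUBIC),alpha=1.5))
E
```

```text
8.025 [ 0.4707 -0.097   0.0731] [-38.3   1.5  51.  121.8  -6.3  52.9  44.4] [-0.75  0.04  0.39]
target [ 0.468  -0.0989  0.073 ] units [-0.01 -0.11 -0.01] dir 28.336520917112068
```

View pics/s5.png

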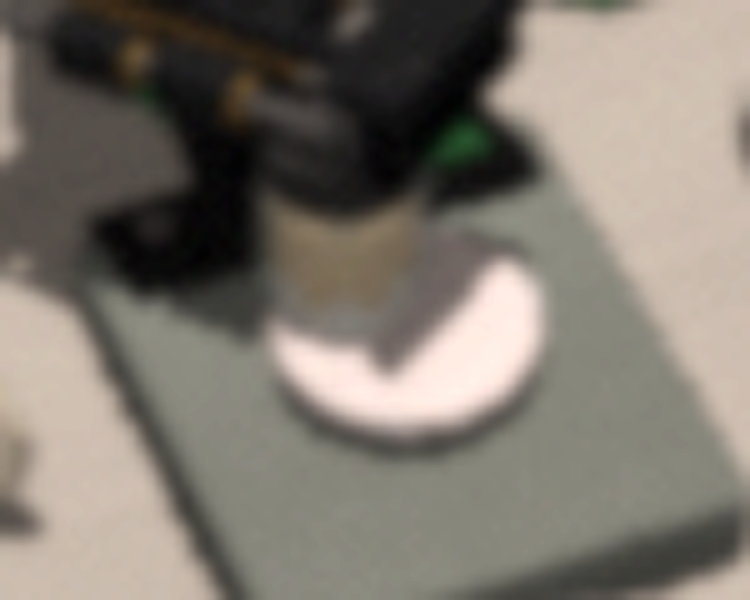

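No contact yet. The belly edges are still at about columns 268 and 425, and the distance is 39 mm. Continuing in small steps.

>>> {"op": "carry_out", "data": {"plan": [{"dx":0,"dy":0.07,"dz":0,"rx":0,"ry":0,"rz":0,"fingers":1},{"dx":0,"dy":0.07,"dz":0,"rx":0,"ry":0,"rz":0,"fingers":1},{"dx":0,"dy":0,"dz":0,"rx":0,"ry":0,"rz":0,"fingers":1}]}}

```text
time_s: 8.45
tool_pos: [0.4738, -0.0952, 0.0733]
tool_rot: [174.0, -0.0, 118.1]
force: [-1.0, -0.3, -0.5]
grip_width: 0.0003
```

```bash
python3 st.py .505 -.079 .042 .073;python3 - <<'E'
from h import *
c=imaging.read_camera("scene");cv2.imwrite("pics/s6.png",cv2.convertScaleAbs(cv2.resize(c["color"][175:235,230:305,::-1],None,fx=10,fy=10,interpolation=cv2.INTER_CUBIC),alpha=1.5))
E
```

```text
8.45 [ 0.4738 -0.0952  0.0733] [-38.4   2.   50.9 121.4  -6.8  52.9  44.5] [-0.98 -0.33 -0.5 ]
target [ 0.468  -0.0989  0.073 ] units [-0.02 -0.23 -0.01] dir 28.336520917112068
```

View pics/s6.png

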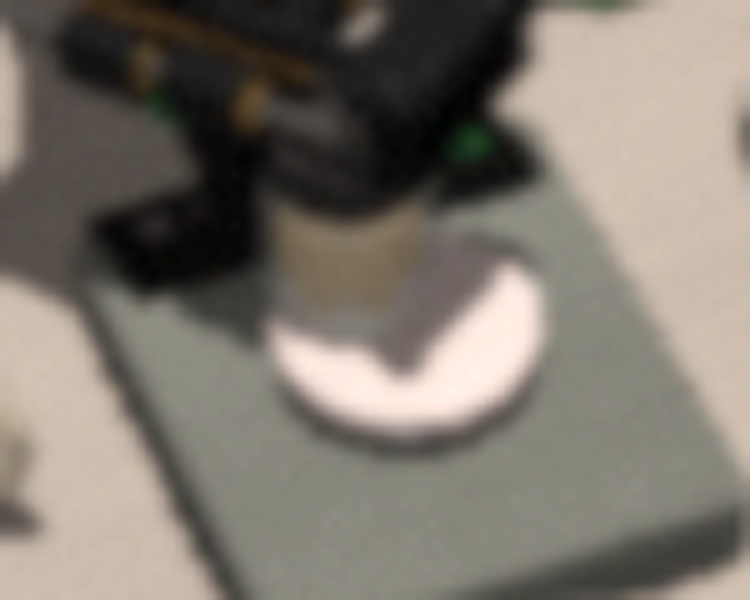

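>>> {"op": "carry_out", "data": {"plan": [{"dx":0,"dy":0.07,"dz":0,"rx":0,"ry":0,"rz":0,"fingers":1},{"dx":0,"dy":0.07,"dz":0,"rx":0,"ry":0,"rz":0,"fingers":1},{"dx":0,"dy":0.07,"dz":0,"rx":0,"ry":0,"rz":0,"fingers":1},{"dx":0,"dy":0,"dz":0,"rx":0,"ry":0,"rz":0,"fingers":1}]}}

```text
time_s: 9.0
tool_pos: [0.4799, -0.092, 0.0742]
tool_rot: [174.0, 0.0, 118.2]
force: [-1.0, -0.1, -0.8]
grip_width: 0.0008
```

```bash
python3 st.py .505 -.079 .042 .073;python3 - <<'E'
from h import *
c=imaging.read_camera("scene");cv2.imwrite("pics/s7.png",cv2.convertScaleAbs(cv2.resize(c["color"][175:235,230:305,::-1],None,fx=10,fy=10,interpolation=cv2.INTER_CUBIC),alpha=1.5))
E
```

```text
9.0 [ 0.4799 -0.092   0.0742] [-38.5   2.9  50.7 120.8  -7.6  53.   44.6] [-0.95 -0.13 -0.82]
target [ 0.468  -0.0989  0.073 ] units [-0.02 -0.46 -0.01] dir 28.336520917112068
```

View pics/s7.png

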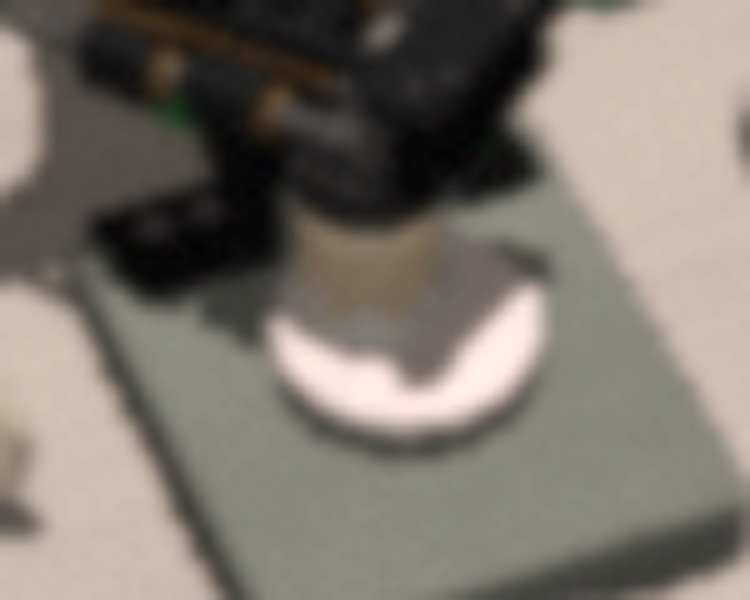

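The jar is sliding upright: its belly edges are now at about columns 292 and 443, some 20 crop pixels over. Next I'll work out how far is left.

Run:
```python
from h import *
c=imaging.read_camera("scene")
f=lambda x,y:((proj(c,[[x,y,.058+.025]])[0]-[230,175]+.5)*10-.5).round(1)
for a in(0,.002,.004,.006,.008,.012,.016,.0217):print(a,f(.505+a*.88,-.079+a*.474))
```

```text
0 [347.3 236. ]
0.002 [352.8 238.5]
0.004 [358.3 241. ]
0.006 [363.8 243.5]
0.008 [369.3 246. ]
0.012 [380.4 251. ]
0.016 [391.4 256. ]
0.0217 [407.3 263.2]
```

>>> {"op": "carry_out", "data": {"plan": [{"dx":0,"dy":0.07,"dz":0.02,"rx":0,"ry":0,"rz":0,"fingers":1},{"dx":0,"dy":0.07,"dz":0.02,"rx":0,"ry":0,"rz":0,"fingers":1},{"dx":0,"dy":0.07,"dz":0.02,"rx":0,"ry":0,"rz":0,"fingers":1},{"dx":0,"dy":0.07,"dz":0.02,"rx":0,"ry":0,"rz":0,"fingers":1},{"dx":0,"dy":0.07,"dz":0.02,"rx":0,"ry":0,"rz":0,"fingers":1},{"dx":0,"dy":0,"dz":0,"rx":0,"ry":0,"rz":0,"fingers":1}]}}

```text
time_s: 9.85
tool_pos: [0.4895, -0.087, 0.0723]
tool_rot: [174.0, 0.0, 118.1]
force: [-2.2, -1.9, 1.3]
grip_width: 0.0007
```

```bash
python3 st.py .505 -.079 .042 .073;python3 - <<'E'
from h import *
c=imaging.read_camera("scene");cv2.imwrite("pics/s8.png",cv2.convertScaleAbs(cv2.resize(c["color"][175:235,230:305,::-1],None,fx=10,fy=10,interpolation=cv2.INTER_CUBIC),alpha=1.5))
E
```

```text
9.85 [ 0.4895 -0.087   0.0723] [-38.5   4.6  50.5 119.9  -9.3  52.9  45.2] [-2.19 -1.94  1.31]
target [ 0.468  -0.0989  0.073 ] units [-0.01 -0.81 -0.11] dir 28.336520917112068
```

View pics/s8.png

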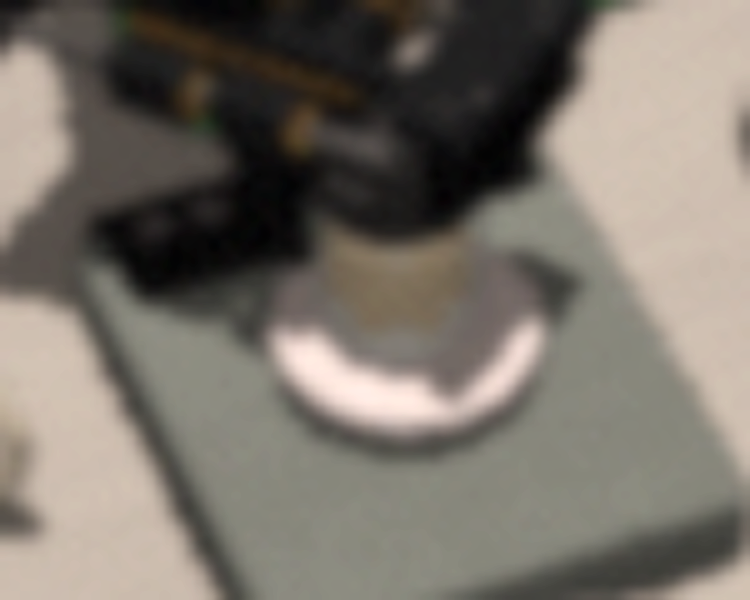

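By image and by TCP, about 3.5 mm is left: the belly edges are at 320 and 475, midpoint 397 against a goal of 407. I'll make one final small push and then draw back.

>>> {"op": "carry_out", "data": {"plan": [{"dx":0,"dy":0.05,"dz":0,"rx":0,"ry":0,"rz":0,"fingers":1},{"dx":0,"dy":0.05,"dz":0,"rx":0,"ry":0,"rz":0,"fingers":1},{"dx":0,"dy":0,"dz":0,"rx":0,"ry":0,"rz":0,"fingers":1}]}}

```text
time_s: 10.28
tool_pos: [0.4919, -0.0853, 0.0725]
tool_rot: [174.0, -0.0, 118.2]
force: [-1.0, -0.6, -0.0]
grip_width: 0.0009
```

>>> {"op": "carry_out", "data": {"plan": [{"dx":0,"dy":-0.2,"dz":0,"rx":0,"ry":0,"rz":0,"fingers":1},{"dx":0,"dy":-0.6,"dz":0,"rx":0,"ry":0,"rz":0,"fingers":1},{"dx":0,"dy":-0.5,"dz":-0.1,"rx":0,"ry":0,"rz":0,"fingers":1},{"dx":0,"dy":0,"dz":0,"rx":0,"ry":0,"rz":0,"fingers":1}]}}

```text
time_s: 10.78
tool_pos: [0.457, -0.1042, 0.0717]
tool_rot: [173.9, -0.1, 118.1]
force: [1.3, 0.8, -0.5]
grip_width: 0.0006
```

```bash
python3 st.py .505 -.079 .042 .073;python3 - <<'E'
from h import *
c=grab("scene",3);t=imaging.read_camera("top")
f=lambda a:cv2.convertScaleAbs(cv2.resize(a,None,fx=10,fy=10,interpolation=cv2.INTER_CUBIC)[:600,:400 if 0 else 2000],alpha=1.5)
cv2.imwrite("pics/s9.png",f(c["f"][175:235,230:305,::-1]))
cv2.imwrite("pics/t9.png",f(t["color"][190:250,240:315,::-1]))
E
```

```text
10.775 [ 0.457  -0.1042  0.0717] [-38.1  -0.7  51.4 123.3  -4.5  52.6  44. ] [ 1.25  0.75 -0.52]
target [ 0.468  -0.0989  0.073 ] units [-0.02  0.41 -0.  ] dir 28.336520917112068
```

View pics/s9.png

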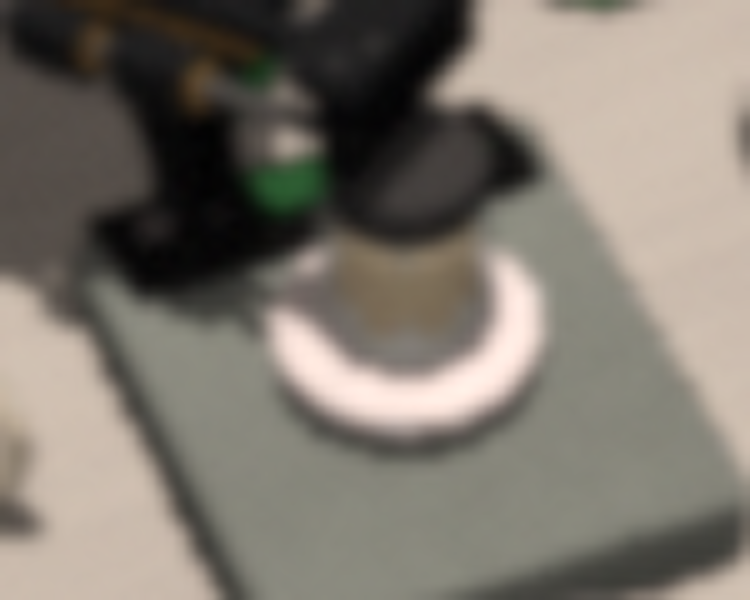

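View pics/t9.png

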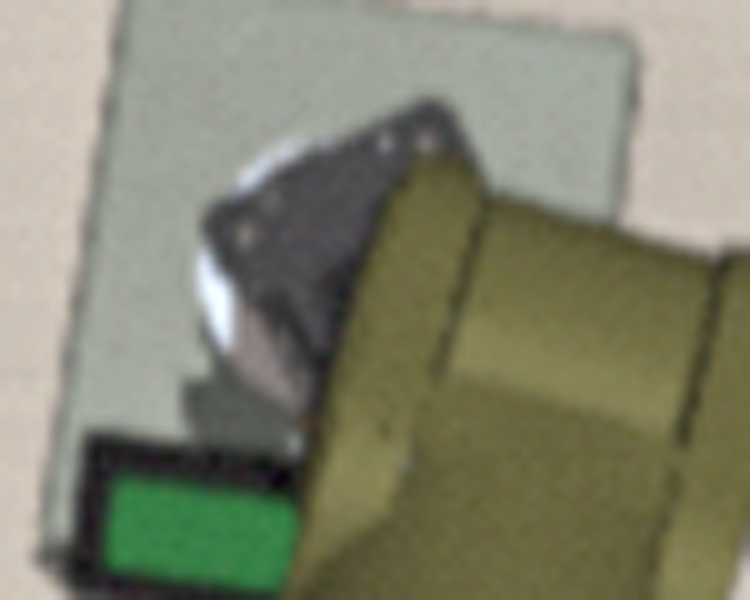

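In the scene view the belly edges are at 328 and 483, midpoint 405.5 against a goal of 407, so the jar looks central and upright. The arm blocks the top view, so I'll withdraw further before measuring.

>>> {"op": "carry_out", "data": {"plan": [{"dx":0,"dy":0,"dz":-0.9,"rx":0,"ry":0,"rz":0,"fingers":1},{"dx":0,"dy":0.1,"dz":-0.9,"rx":0,"ry":0,"rz":0,"fingers":1},{"dx":0,"dy":0.1,"dz":-0.9,"rx":0,"ry":0,"rz":0,"fingers":1},{"dx":0,"dy":0.1,"dz":-0.9,"rx":0,"ry":0,"rz":0,"fingers":1},{"dx":0.85,"dy":0.5,"dz":-0.3,"rx":0,"ry":0,"rz":0,"fingers":1},{"dx":0.85,"dy":0.5,"dz":0,"rx":0,"ry":0,"rz":0,"fingers":1},{"dx":0.85,"dy":0.5,"dz":0,"rx":0,"ry":0,"rz":0,"fingers":1},{"dx":0.85,"dy":0.5,"dz":0,"rx":0,"ry":0,"rz":0,"fingers":1},{"dx":0.85,"dy":0.5,"dz":0,"rx":0,"ry":0,"rz":0,"fingers":1},{"dx":0.85,"dy":0.5,"dz":0,"rx":0,"ry":0,"rz":0,"fingers":1},{"dx":0.85,"dy":0.5,"dz":0,"rx":0,"ry":0,"rz":0,"fingers":1},{"dx":0.85,"dy":0.5,"dz":0,"rx":0,"ry":0,"rz":0,"fingers":1}]}}

```text
time_s: 12.48
tool_pos: [0.4636, 0.1321, 0.2013]
tool_rot: [174.0, 0.0, 118.2]
force: [0.4, 0.3, -0.1]
grip_width: 0.0001
```

>>> {"op": "carry_out", "data": {"plan": [{"dx":0.85,"dy":0.5,"dz":0,"rx":0,"ry":0,"rz":0,"fingers":1},{"dx":0.85,"dy":0.5,"dz":0,"rx":0,"ry":0,"rz":0,"fingers":1},{"dx":0.85,"dy":0.5,"dz":0,"rx":0,"ry":0,"rz":0,"fingers":1},{"dx":0.85,"dy":0.4,"dz":0,"rx":0,"ry":0,"rz":0,"fingers":1},{"dx":0.85,"dy":0.4,"dz":0,"rx":0,"ry":0,"rz":0,"fingers":1},{"dx":0.85,"dy":0.4,"dz":0,"rx":0,"ry":0,"rz":0,"fingers":1},{"dx":0,"dy":0,"dz":0,"rx":0,"ry":0,"rz":0,"fingers":1}]}}

```text
time_s: 13.35
tool_pos: [0.4614, 0.3065, 0.2093]
tool_rot: [174.0, -0.0, 118.4]
force: [0.1, -0.6, -0.2]
grip_width: 0.0008
```

Run:
```python
from h import *
c=grab("top");b=(255,195,294,240)
cv2.imwrite("pics/t10.png",cv2.convertScaleAbs(cv2.resize(c["f"][190:250,240:315,::-1],None,fx=10,fy=10,interpolation=cv2.INTER_CUBIC),alpha=1.5))
cv2.imwrite("pics/t10f.png",c["color"][:,:,::-1])
x,e,n,xf,px,W,k=panfit(c,b,137);print("pan",x,e,n,len(W),xf)
from scipy import ndimage
P0=np.array([.5241,-.0687])
# lid edge: all bright-mask boundary pts inside
u=up(c,*b);m=(u[:,:,2]>137).astype(np.uint8)
cn,_=cv2.findContours(m,cv2.RETR_CCOMP,cv2.CHAIN_APPROX_NONE)
C=np.vstack([q[:,0] for q in cn]).astype(float);px=(C+.5)/8-.5+np.array(b[:2])
W=np.array([onz(c,*p,.058)[:2] for p in px]);d=np.hypot(*(W-P0).T)
L=np.array([onz(c,*p,.130)[:2] for p in px[d<.0375]])
l=P0
for _ in range(8):
    k=abs(np.hypot(*(L-l).T)-.025)<.003;l,e=fitcirc(L[k],.025)
print("lid",l,e,k.sum(),len(L),"off",l-x,l-P0)
```

```text
pan [ 0.52493479 -0.06832431] 0.0003766640076505043 337 589 [ 0.52482976 -0.06867547  0.04171327]
lid [ 0.52246828 -0.06818085] 0.0011273995392633198 161 370 off [-0.00246651  0.00014346] [-0.00163172  0.00051915]
```

View pics/t10.png

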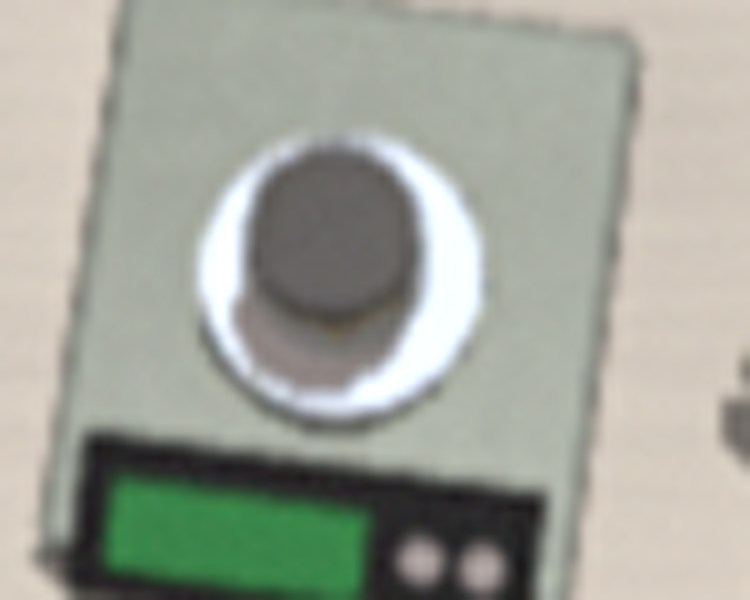

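View pics/t10f.png

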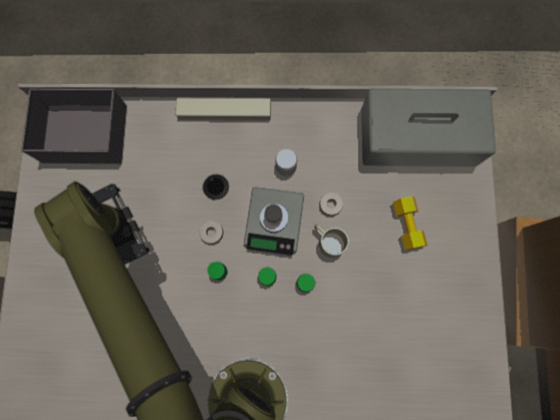

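The top view shows the jar unobstructed, with the lid at (333,230) and the pan at (341,275) in the crop. The bystanders are where they were. I'll cross-check with both views.

Run:
```python
from h import *
c=imaging.read_camera("top")
g=lambda u,v:((u+.5)/10-.5+240,(v+.5)/10-.5+190)
print("lid",onz(c,*g(333,230),.130),"pan",onz(c,*g(341.5,275),.058))
s=grab("scene");b=(250,180,294,224)
x2,e,n,xf,*_=panfit(s,b,118);print("pan scene",x2,e,xf)
cv2.imwrite("pics/s10.png",cv2.convertScaleAbs(cv2.resize(s["f"][175:235,230:305,::-1],None,fx=10,fy=10,interpolation=cv2.INTER_CUBIC),alpha=1.5))
for z in(.083,.130,.058):print(z,(proj(s,[[.5245,-.069,z]])[0]-[230,175]+.5)*10-.5)
```

```text
lid [ 0.52296352 -0.0679466   0.13      ] pan [ 0.52380685 -0.06864872  0.058     ]
pan scene [ 0.52401795 -0.06922416] 0.0007017523429868843 [ 0.52460073 -0.06958159  0.04128181]
0.083 [407.09832086 264.35053523]
0.13 [405.56437301 156.24972726]
0.058 [407.88852045 319.98396558]
```

View pics/s10.png

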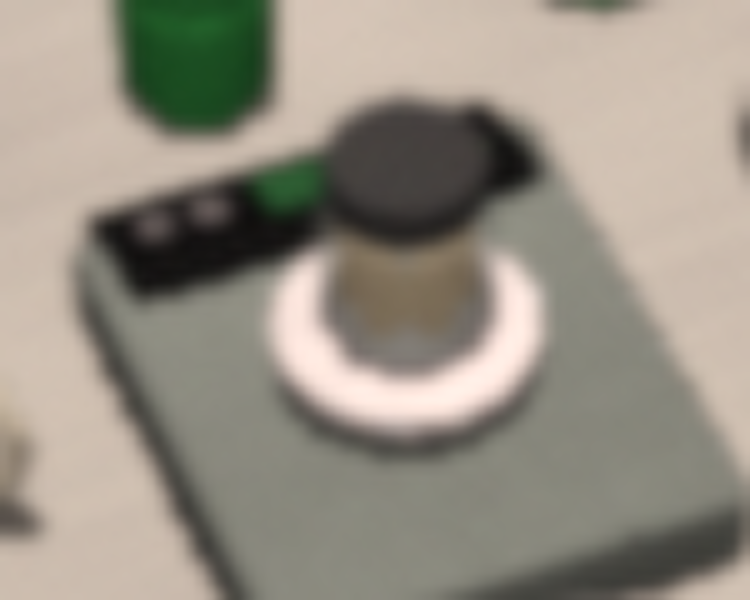

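In the scene view the lid is at (409,159) against a predicted (406,156), so the jar is within about 1–2 mm of centre. Handing in.

```bash
python3 -c "
from h import *
print(ticket.sign_off())"
```

```text
the job is handed in; nothing more can be done
None
```

I nudged the jar about 20 mm along the pan with slow, low pushes of the closed fingertips, about 15–18 mm above its foot. I then drew the arm well clear and handed the job in at about 14 s of the 40 s allowed; the hand-in reports no verdict.

- **Position:** Three last estimates put the jar within the 6 mm limit. The top view gave about 1.1 mm off centre by eye. The circle fit gave 1.7–2.5 mm, with lid-edge scatter of about 1 mm. The scene view put it 1–2 mm off.
- **Upright and still:** It looks upright in both views. I judged tilt and stillness only from the pictures.
- **Force:** The highest push reading I saw was about 3 N, but I only read the force at the end of each move.
- **Everything else:** The bystanders and green look-alikes looked unmoved in the top view. I compared them by eye and did not measure each one.
- **Failed:** The first move call was refused because its rows left out some values; nothing moved. No other check failed.

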